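# Tip the cookbook out of the packed rack and set it on its easel

### The arm

A 6-joint arm with a two-finger parallel gripper is mounted at the origin on the work surface. World frame = base frame: x ahead of the robot, y to its left, z up, the work surface at z = 0. Lengths are in mm, angles in rad, forces in N, time in s.
With the tool pointing down it reaches from about 300 to 775 mm from the base axis. Payload 14.6 kg.
Tool frame: the origin (TCP) lies on the mounting face of the last link; the fingertips stand 199 mm ahead of it and the grasp point (between the pads) lies 180 mm ahead of it; z points along the fingers, y is the line along which they close (so a half turn about z gives the same grasp; the last joint's range is limited). The gripper opens to 94 mm and grips with 3 to 60 N. Pads are 16 mm wide; open, the fingers measure 119 mm over their backs; the gripper's body (75 mm by 177 mm) begins 78 mm behind the grasp point.
Start: joints at [1.183, 0.3, 1.521, -0, 1.321, -0.067], TCP at [173.427, 521.933, 404.646] pointing down, gripper open.
Joint ranges: [-3.03, 3.03], [-0.79, 2.21], [0.23, 2.52], [-1.04, 4.18], [0, 3.07], [-2.55, 2.55]. Speed limits (rad/s): [2.22, 2.22, 2.57, 3.14, 3.14, 3.14].

### API

Orientations are given as [roll, pitch, yaw] about the fixed x, y, z axes, in that order (R = Rz(yaw) Ry(pitch) Rx(roll)).
In Python, from cell import manip gives the robot as it stands. The module is installed in compiled form; this text tells all that it offers.
- The arm moves only by the shell command python3 -m creep 'ROWS' [FORCE]. ROWS is a JSON object of lists of equal length, an entry for each row: "slide": the shift along the world's x, y, z in cm, a list of three; "turn": the turn about the world's z in rad; "claw": the opening, from 0 (shut) to 1 (fully open). A call has 1 to 8 rows; each row shifts and turns the commanded pose from where the row before left it; what a row does not reach is not made up. A row lasts 1/8 s, in which the tool goes at most 62.5 mm and 10.7 degrees, less where a joint would pass 70% of its speed; a pose out of reach is approached as far as the arm can. A call with a gripper value outside its range is refused whole. The fingers move at their own pace and stop on an object; FORCE is the grip in N (left out, the last holds). Time passes only in rows, so rows that do not move let the fingers close. It gives the time, the measured TCP pose, the force, the opening and the grip force at its end, in the units of the state.
- manip.read_state(): the state, without advancing time (a new reading comes with each control period).
- manip.camera(name): name is "scene" or "top"; returns (picture, depth): 420x560x3 uint8, red, green, blue; 420x560 float32, mm along the optical axis (not along the pixel's ray), 0 where there is no reading.
- manip.calibration(name): a dict with "intrinsics" (3x3 intrinsics, pixels), "pose" (4x4, takes a point from camera to world coordinates). Camera axes: x right, y up, looking along -z (the intrinsics and any distortion apply to the point x, -y, -z); pixel columns grow to the right and rows downward; lengths in mm; the calibration is good to about 2 mm. A picture is of the moment at which its call begins. calibration takes no time and is no camera call.
- manip.sign_off(): hands the job in; it is judged then, once.
Trained networks look in the newest picture that a camera, given by its name, has taken for a name from the list of things; names that differ only in an ending like _2 or _b are one class to them, and where a whole thing is asked for, a point or a joint stands for the part that bears it (a point fixed in the world has none). Each returns a list of dicts, best first, with "score" (0 to 1); they miss things now and then, are a little off and sometimes report something else, mostly with a low value. They report only what shows in the picture. A call takes as long as a camera call. They do not tell look-alikes from the thing itself.
- manip.cut_out(query, camera): "mask" (420x560 bool, what is visible of it) and "position" ([column, row] in pixels, amid what is visible of it).
The state is a dict: "clock": time; "joints": joint angles; "qd": joint speeds; "effort": joint torques, N m; "eef_pos": TCP position; "eef_rot": TCP orientation; "wrist_force": force on the tool from outside, world axes, zero at the start; "moment": the same for the moment, N m; "finger_gap": finger opening in mm; "finger_force": force on a finger pad.
Only numpy, scipy, OpenCV 4.12 (cv2) and the standard library are available. Lean on these libraries where they do the work, as an engineer would, in place of code of your own. Each camera call takes 0.05 s, during which the arm holds its last target. There are 200 camera calls.

### The job

Take the cookbook out of the tightly packed countertop rack: tip it out towards the front by its top edge until it leans by itself against the rack's front rail, let go, then grip it anew where its spine stands out and lift it clear. Set it on the cookbook easel, right way up, its bottom on the ledge and one cover flat against the sloping back, centred and square to the easel, without dropping it; leave the cartons standing in the rack, and leave the mug, jar and bowl alone.

Things in the scene. Friction and masses are not known exactly. Their poses are not given: they have to be found in the camera images.
- book_mid (a point): the only book among four items of nearly one size. Rigid grey hardback, kept shut: 48 thick (its y) x 95 deep (its x) x 175 tall (its z), about 0.45 kg. The point is its centre, 87.5 above its bottom. At the start it stands in the rack, axes parallel to the rack's, spine facing -x (front). Tipped under about 0.5 rad it falls back; further, it comes to lean on the rail at 0.65-0.7 rad
- book_head (a point): point on the book's top, mid-thickness, on the white page block at the spine board's inner face (42.5 in front of the book's centre line). Cover boards (4 thick, both sides) and spine board (5 thick) stand 6 above the pages: a recess 40 wide, 6 deep, open to the back. A shut fingertip fits in it and can pull the spine board from inside. Axes as the book's
- rack: fixed wooden rack, four items side by side in any order, 2 apart: no finger fits between. Origin on the counter under the middle of the row; x to the back, y left, z up. Places at x 0, y -75, -25, 25, 75. Floor 12 above the counter. Item fronts at x -47.5. Back panel at x 51 to 60, up to 187, as high as the items. Side cheeks at y +-105, 8 thick, 142 high, behind x -28
- rack_lip (a point): top middle of the round lip bar along the rack's front edge, 6 above its floor, 52 in front of the rack's origin, 6 thick; 1.5 in front of the items' feet. It stops the feet from sliding out, so an item tips about its bottom front edge
- rail_mid (a point): middle of the rack's fixed steel front rail, a round bar 10 thick and 210 long along the rack's y, 107 in front of the rack's origin, 84 above the counter; a tipped item comes to lean with its spine on it. End bars run back from it at the same height, at the rack's y = +-105
- easel_crease (a point): fixed wooden easel, x to its back, y to its left, z up. The point: middle of the crease of ledge and back, 35 above the counter. Back 110 wide, 100 high along the slope, leaning 0.35 rad to +x. Ledge square to it, rising to the front: 120 wide, 70 deep up to a lip 8 high. Seated book: cover on the back, bottom on the ledge, spine left or right, centre 7.5 to +x and 90.5 above the point
- carton_a_mid (a point): closed, flat-topped food carton 48 thick x 95 deep x 174 tall (about 0.5 kg), one of three standing beside the book in the rack; axes as the book's at the start; the point is its centre, half-way up. Leave it standing in its place.
- carton_b_mid (a point): closed, flat-topped food carton 48 thick x 95 deep x 174 tall (about 0.5 kg), one of three standing beside the book in the rack; axes as the book's at the start; the point is its centre, half-way up. Leave it standing in its place.
- carton_c_mid (a point): closed, flat-topped food carton 48 thick x 95 deep x 174 tall (about 0.5 kg), one of three standing beside the book in the rack; axes as the book's at the start; the point is its centre, half-way up. Leave it standing in its place.
- mug: white mug, 76 wide, 90 high, handle to its +y; origin under its centre; to be left alone
- jar: closed glass jar, 70 wide, 110 high; origin under its centre; to be left alone
- bowl: blue bowl, 100 wide, 50 high; origin under its centre; to be left alone
There are look-alikes about, which are no part of the job. What is shaped like the part that bears book_mid but green or red is not meant.

How it is judged:
By the outcome, as a careful person would: the job done as asked, in the order asked, and still so for the second after the job is handed in, with the robot touching nothing.
It also fails if it takes over 64 s, if anything falls off the work surface, if the arm or the gripper's body presses on something with over 40 N, if the wrist force passes 120 N, or if a joint passes its speed limit or range.

## Working session

There is one attempt and no reset: what is moved stays moved. The work goes in short steps, Python scripts to look and compute and a shell command to move; the robot and the scene stay as the last step left them, time stands still between calls to the robot, and variables do not carry over. Pictures are saved under pics/ and viewed, at most 10 in all, crops included, and the job is handed in when it is done.

```bash
mkdir -p pics; cat > h.py <<'E'
import numpy as np, cv2
from cell import manip
def grab(n):
    p,d=manip.camera(n); c=manip.calibration(n); return p,d,np.array(c["intrinsics"]),np.array(c["pose"])
def pts(d,K,T,vv,uu):
    z=d[vv,uu]; x=(uu-K[0,2])/K[0,0]*z; y=(vv-K[1,2])/K[1,1]*z
    return (np.stack([x,-y,-z,np.ones_like(z)],-1)@T.T)[...,:3]
def proj(P,K,T):
    q=np.linalg.inv(T)@np.append(P,1); return K[0,0]*q[0]/-q[2]+K[0,2], K[1,1]*-q[1]/-q[2]+K[1,2]
def save(n,p): cv2.imwrite("pics/"+n,p[...,::-1])
E
python3 - <<'E'
from h import *
np.set_printoptions(precision=1,suppress=True)
ims=[]
for n in ["scene","top"]:
    p,d,K,T=grab(n); np.savez(n+"0.npz",p=p,d=d,K=K,T=T); save(n+"0.png",p)
    print(n,K.tolist(),T.round(3).tolist(), manip.calibration(n).keys())
    for q in ["book_mid","book_head","rack","rail_mid","rack_lip","easel_crease","carton_a_mid","mug","jar","bowl"]:
        for r in manip.cut_out(q,n)[:5]:
            m=r["mask"]&(d>0); v,u=np.nonzero(m)
            if len(v): 
                X=pts(d,K,T,v,u); print(q,round(r["score"],2),np.round(r["position"]),len(v),np.median(X,0),np.percentile(X,3,0),np.percentile(X,97,0))
            else: print(q,r["score"],r["position"])
print(manip.read_state())
E
```

```text
scene [[478.9444529560045, 0.0, 276.0038785392075], [0.0, 478.9444529560045, 200.402666347853], [0.0, 0.0, 1.0]] [[0.91, -0.359, 0.207, 824.79], [0.415, 0.789, -0.453, -540.367], [-0.001, 0.498, 0.867, 1204.768], [0.0, 0.0, 0.0, 1.0]] dict_keys(['intrinsics', 'pose'])
book_mid 0.9 [301. 191.] 1091 [619.7  46.3 180.1] [578.7  32.7  51. ] [667.4  83.4 188.8]
book_mid 0.69 [259. 124.] 1725 [416.3 231.8 122.2] [368.2 199.    6.5] [456.2 279.2 175.4]
book_mid 0.6 [369. 206.] 1802 [788.3 108.5 133.4] [742.1  92.4  10.8] [834.4 146.9 175.1]
book_mid 0.59 [351. 248.] 1822 [783.7 -37.6 145.9] [738.8 -42.7   7.1] [828.6   6.2 175.6]
book_head 0.91 [301. 193.] 1103 [619.8  46.3 180.1] [578.   32.7  44.6] [667.5  83.6 188.7]
book_head 0.71 [347. 251.] 1869 [784.  -37.4 142.1] [738.1 -42.6   1.6] [829.1   6.8 175.6]
book_head 0.6 [368. 203.] 1869 [787.6 109.3 134. ] [739.3  92.5  11.1] [835.1 151.4 175.4]
book_head 0.58 [258. 124.] 1647 [416.9 232.  125.3] [372.8 198.9  10.7] [455.5 274.6 175.3]
book_head 0.5 [158. 342.] 1414 [ 450.1 -405.8   22.9] [ 415.  -451.1    2.9] [ 499.7 -365.3   52.2]
ra
[... 2581 characters left out ...]
0.9   7.3] [352.3 -80.7   0.9] [420.5   4.9  91.9]
jar 0.67 [152. 245.] 548 [468.8 391.5 107.4] [438.4 371.7   8.2] [498.7 430.8 113.7]
bowl 0.84 [404. 242.] 722 [ 458.7 -418.2   22.2] [ 417.3 -452.1    3.2] [ 501.6 -368.4   51.8]
bowl 0.5 [245. 217.] 751 [565.9 112.4  89.1] [505.3  22.9   7. ] [675.4 235.2 188.9]
{'clock': 1.1, 'joints': array([ 1.2,  0.3,  1.5, -0. ,  1.3, -0.1]), 'qd': array([ 0.,  0., -0., -0., -0., -0.]), 'effort': array([  0. , -53.2, -35.3,   0.1,   0. ,   0. ]), 'eef_pos': array([173.4, 521.9, 404.6]), 'eef_rot': array([-3.1,  0. ,  2.8]), 'wrist_force': array([-0.2,  0. ,  0.6]), 'moment': array([-0.,  0., -0.]), 'finger_force': 0.0, 'finger_gap': 94.06245326851987}
```

```bash
python3 - <<'E'
from h import *
a=np.load("scene0.npz")["p"];b=np.load("top0.npz")["p"]
save("s1.png",cv2.resize(a,(800,600)))
save("t1.png",cv2.resize(b[150:250,170:390],(800,364),interpolation=cv2.INTER_CUBIC))
E
```

```text
(no output)
```

View pics/s1.png

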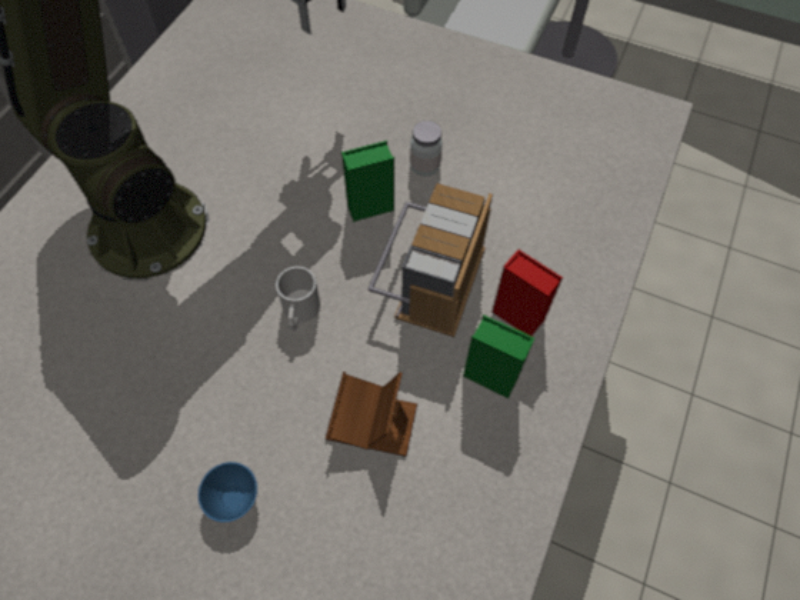

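View pics/t1.png

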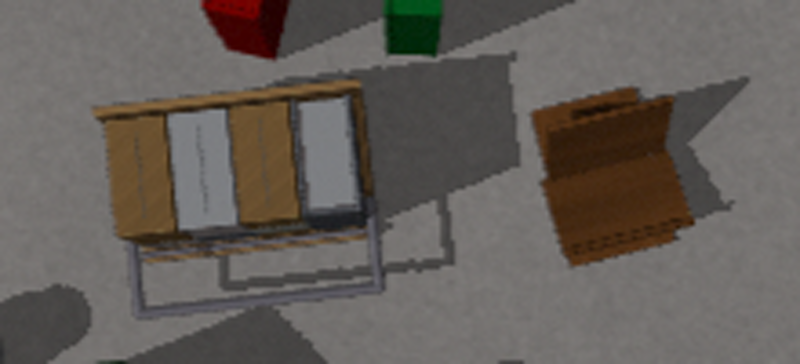

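The candidates for the book in the scene picture (560 px wide) are:
- the grey item in the rack at (301,191)
- the light-topped item in the rack at about (313,153)
- two green items at (259,124) and (351,248)
- one red item at (369,206)

The grey item is at the right end of the rack, and its raised dark spine board shows at the front. I choose it as the book. Next I measure it and check the choice in a crop.

```bash
python3 - <<'E'
from h import *
from scipy.optimize import minimize
np.set_printoptions(precision=2,suppress=True)
for n in ["top","scene"]:
    f=np.load(n+"0.npz"); p,d,K,T=[f[k] for k in "pdKT"]
    v,u=np.mgrid[0:420,0:560]; X=pts(d,K,T,v.ravel(),u.ravel()); ok=(d.ravel()>0)
    # row tops
    m=ok&(X[:,2]>176)&(X[:,2]<193)&(X[:,0]>520)&(X[:,0]<720)&(X[:,1]>10)&(X[:,1]<260)
    A=X[m]; r=cv2.minAreaRect(A[:,:2].astype(np.float32)); print(n,"tops rect",r, "z",np.percentile(A[:,2],[5,50,95]))
    # rail
    m=ok&(X[:,2]>78)&(X[:,2]<95)&(X[:,0]>485)&(X[:,0]<525)&(X[:,1]>10)&(X[:,1]<260)
    B=X[m]; 
    c=B.mean(0); w=np.linalg.svd(B-c)[2][0]; print("rail",len(B),c,w,B[:,1].min(),B[:,1].max(), np.median(B[:,2]))
    # easel
    m=ok&(X[:,0]>530)&(X[:,0]<710)&(X[:,1]>-270)&(X[:,1]<-110)&(X[:,2]>15)
    E=X[m]; rng=np.random.default_rng(0); left=E; pl=[]
    for k in range(2):
        best=0
        for _ in range(600):
            a=left[rng.choice(len(left),3,False)]; q=np.cross(a[1]-a[0],a[2]-a[0]); L=np.linalg.norm(q)
            if L<200: continue
            q/=L; s=np.abs((left-a[0])@q)<2.5
            if s.sum()>best: best=s.sum();S=s
        I=left[S]; c=I.mean(0); q=np.linalg.svd(I-c)[2][2]; q*=np.sign(q[2]); pl.append((q,c,I)); left=left[~S]
        print("plane",S.sum(),q,c,"tilt",np.arccos(q[2]),"az",np.arctan2(q[1],q[0]))
    (q1,c1,I1),(q2,c2,I2)=pl
    dr=np.cross(q1,q2); dr/=np.linalg.norm(dr); dr*=np.sign(dr[1]); 
    P=np.linalg.solve(np.array([q1,q2,dr]),[q1@c1,q2@c2,dr@c1])
    print("crease dir",dr,"yaw",np.arctan2(-dr[0],dr[1]))
    for I in (I1,I2):
        t=(I-P)@dr; lo,hi=np.percentile(t,[.7,99.3]); print(" ext",lo,hi,"mid pt",P+dr*(lo+hi)/2)
f=np.load("top0.npz");g=np.load("scene0.npz")
save("c1.png",np.hstack([cv2.resize(f["p"][170:230,190:280],(400,300),interpolation=cv2.INTER_CUBIC),cv2.resize(g["p"][120:240,255:375],(400,300),interpolation=cv2.INTER_CUBIC)]))
E
```

```text
top tops rect ((620.9449462890625, 136.49237060546875), (107.61080169677734, 216.29046630859375), 4.448575019836426) z [179.32 185.2  189.2 ]
rail 247 [509.21 134.36  87.97] [-0.06  1.    0.  ] 17.345822086554918 235.97552918629376 88.0523122472323
plane 513 [-0.91 -0.2   0.35] [ 639.64 -182.2    83.58] tilt 1.208911241433078 az -2.9286159533816343
plane 479 [0.33 0.07 0.94] [ 588.36 -192.48   47.68] tilt 0.34829721811023956 az 0.1987156205072914
crease dir [-0.21  0.98  0.  ] yaw 0.2112533806135425
 ext -54.800951577425536 55.083615771333896 mid pt [ 621.7  -185.68   35.32]
 ext -59.45152793451107 57.86443121534107 mid pt [ 621.9  -186.6    35.32]
scene tops rect ((621.673583984375, 134.53955078125), (107.82599639892578, 218.17803955078125), 4.739124298095703) z [179.65 185.83 189.61]
rail 261 [511.16 128.06  88.76] [ 0.06 -1.    0.  ] 16.705731202649986 235.7155844700934 89.01397158965506
plane 928 [0.36 0.07 0.93] [ 591.48 -195.49   47.2 ] tilt 0.3739967871171754 az 0.1870262413045078
plane 540 [-0.91 -0.21  0.36] [ 642.65 -185.37   89.05] tilt 1.1984848381728832 az -2.9183724432121583
crease dir [-0.22  0.98  0.01] yaw 0.21841072479077958
 ext -57.60716077477705 61.00512502771626 mid pt [ 621.38 -186.96   35.05]
 ext -52.6719579330595 56.6757229498087 mid pt [ 621.31 -186.67   35.05]
```

View pics/c1.png

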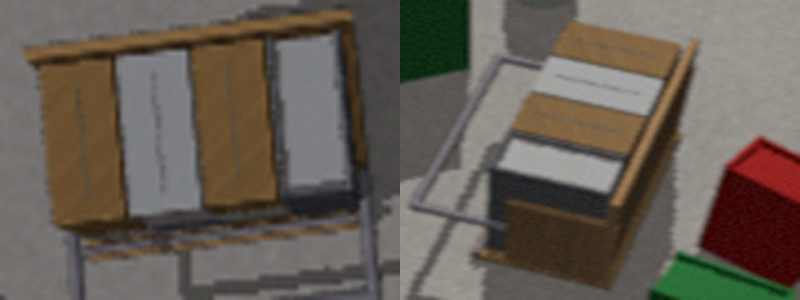

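The crops show the grey book with its white page recess at the right end: (315,120) in the left crop and (555,175) in the right. The other three items are flat-topped cartons. The book is therefore in place y = -75, at about (620.7, 60.2), and the rack yaw is about 0.075. I now move above the recess.

```bash
python3 -m creep '{"slide":[[2,-2,2],[3.9,-4.4,2],[3.9,-4.4,0],[3.9,-4.4,0],[3.9,-4.4,0],[3.9,-4.4,0],[3.9,-4.4,0],[3.9,-4.4,0]],"turn":[0.05,0.05,0.05,0.05,0.05,0.05,0.05,0.05],"claw":[0,0,0,0,0,0,0,0]}' 20; python3 -m creep '{"slide":[[3.9,-4.4,0],[3.9,-4.4,0],[3.9,-4.4,0],[0.6,-0.4,0]],"turn":[0,0,0,0],"claw":[0,0,0,0]}'; python3 -c "
from cell import manip;print(manip.read_state())"
```

```text
clock: 2.1
eef_pos: [467.4, 192.2, 444.9]
eef_rot: [3.141, 0.001, -3.061]
wrist_force: [0.2, 1.3, -0.4]
finger_gap: 17.7
finger_force: 0.0
clock: 2.6
eef_pos: [590.9, 55.2, 443.8]
eef_rot: [-3.141, -0.001, -3.066]
wrist_force: [-1.1, 0.0, 0.2]
finger_gap: 0.5
finger_force: 0.0
{'clock': 2.6, 'joints': array([ 3.15053843e-02,  3.72891024e-01,  1.33347134e+00, -2.73049285e-04,
        1.43616271e+00, -1.61493567e+00]), 'qd': array([ 0.00533597,  0.06458646, -0.09386215,  0.01040825,  0.03270866,
       -0.01920922]), 'effort': array([-2.65633978e+00, -5.80841911e+01, -3.76178527e+01, -2.33796509e-01,
        3.24044027e-03, -5.63554913e-01]), 'eef_pos': array([590.89364837,  55.2213269 , 443.80827194]), 'eef_rot': array([-3.14136352e+00, -9.43453050e-04, -3.06591126e+00]), 'wrist_force': array([-1.06676452,  0.02681865,  0.23630353]), 'moment': array([-0.01254201,  0.07047469, -0.04664814]), 'finger_force': 0.0, 'finger_gap': 0.53401143434378}
```

```bash
python3 -m creep '{"slide":[[0,0,-2.5],[0,0,-1.5],[0,0,-0.9],[0,0,0]],"turn":[0,0,0,0],"claw":[0,0,0,0]}'; python3 - <<'E'
from h import *
p,d,K,T=grab("scene"); s=manip.read_state(); print(s["eef_pos"],s["wrist_force"])
tip=s["eef_pos"]-[0,0,199]; print(proj(tip,K,T), proj(np.array([578.3,57,181]),K,T))
save("c2.png",cv2.resize(p[130:250,240:360],(800,600)[::1] if 0 else (600,600),interpolation=cv2.INTER_CUBIC))
E
```

```text
clock: 3.1
eef_pos: [589.3, 58.3, 395.5]
eef_rot: [3.142, -0.0, -3.062]
wrist_force: [-0.5, 0.9, 0.3]
finger_gap: 0.6
finger_force: 0.0
[589.3691779   58.23142888 396.1401298 ] [0.06111281 0.2114796  0.89403881]
(np.float64(290.11172621220675), np.float64(178.29540068732607)) (np.float64(285.7443093010461), np.float64(180.5777698015259))
```

View pics/c2.png

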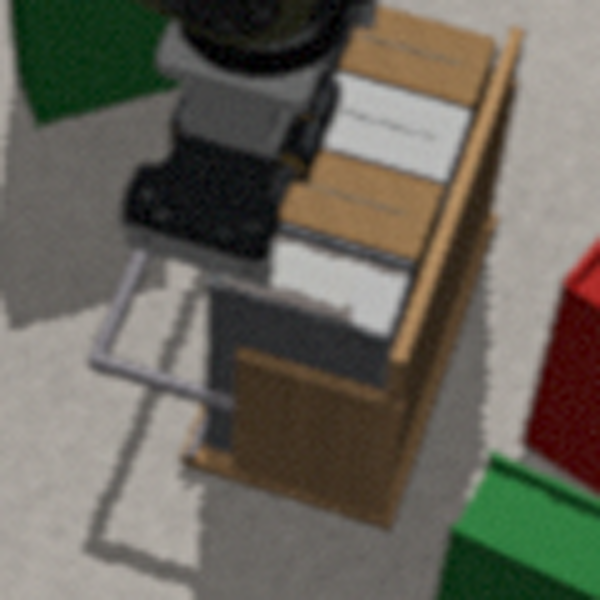

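The gripper is over the front half of the book's top and its body hides the fingertip at about (250,240). I'll feel for the page floor by force.

```bash
python3 -m creep '{"slide":[[0,0,-0.6],[0,0,-0.4],[0,0,-0.2],[0,0,0]],"turn":[0,0,0,0],"claw":[0,0,0,0]}';python3 -m creep '{"slide":[[0,0,-0.15],[0,0,0]],"turn":[0,0],"claw":[0,0]}';python3 -m creep '{"slide":[[0,0,-0.15],[0,0,0]],"turn":[0,0],"claw":[0,0]}'
```

```text
clock: 3.65
eef_pos: [589.5, 57.9, 383.6]
eef_rot: [-3.142, -0.0, -3.062]
wrist_force: [-0.0, -0.2, -0.6]
finger_gap: 0.3
finger_force: 0.0
clock: 3.9
eef_pos: [589.4, 57.9, 382.1]
eef_rot: [3.142, -0.0, -3.062]
wrist_force: [-0.1, 0.3, 0.5]
finger_gap: 0.4
finger_force: 0.1
clock: 4.15
eef_pos: [589.4, 57.9, 380.6]
eef_rot: [3.142, -0.0, -3.062]
wrist_force: [0.2, -0.2, 0.2]
finger_gap: 0.0
finger_force: 0.1
```

```bash
python3 -m creep '{"slide":[[-0.4,-0.03,0],[-0.4,-0.03,0],[-0.4,-0.03,0.05],[0,0,0]],"turn":[0,0,0,0],"claw":[0,0,0,0]}';python3 -m creep '{"slide":[[-0.4,-0.03,0.03],[-0.4,-0.03,0.02],[0,0,0]],"turn":[0,0,0],"claw":[0,0,0]}'; python3 - <<'E'
from h import *
p,d,K,T=grab("scene"); s=manip.read_state(); print(s["eef_pos"],s["wrist_force"])
save("c3.png",cv2.resize(p[130:250,240:360],(600,600),interpolation=cv2.INTER_CUBIC))
E
```

```text
clock: 4.65
eef_pos: [577.2, 57.0, 381.4]
eef_rot: [-3.142, 0.0, -3.062]
wrist_force: [2.2, 0.5, 3.3]
finger_gap: 0.5
finger_force: 1.5
clock: 5.03
eef_pos: [569.2, 56.4, 381.7]
eef_rot: [-3.142, -0.0, -3.062]
wrist_force: [0.6, -0.5, 2.8]
finger_gap: 0.6
finger_force: 1.3
[569.322933    56.39797212 381.66774097] [0.55876065 0.2349241  3.3295997 ]
```

View pics/c3.png

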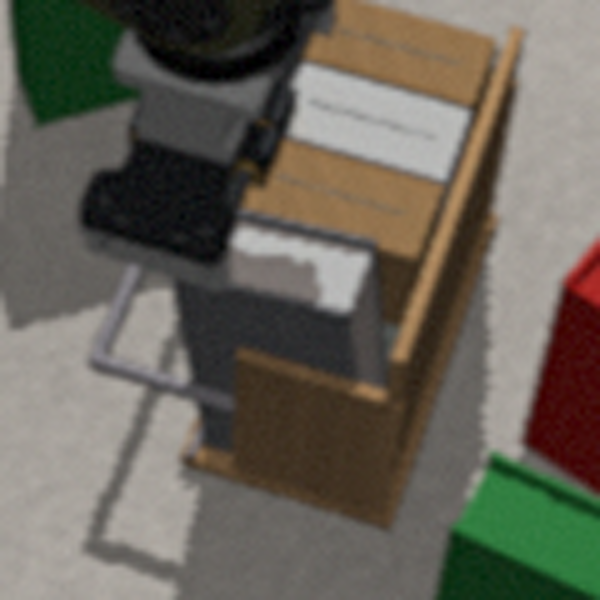

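The book is tipped about 0.1 rad: its top-back corner stands above the row at about (370,255). I'll keep pulling along the arc.

```bash
python3 -m creep '{"slide":[[-0.6,-0.045,0],[-0.6,-0.045,0],[-0.6,-0.045,-0.04],[-0.6,-0.045,-0.06],[-0.6,-0.045,-0.08],[-0.6,-0.045,-0.1],[0,0,0]],"turn":[0,0,0,0,0,0,0],"claw":[0,0,0,0,0,0,0]}'; python3 - <<'E'
from h import *
p,d,K,T=grab("scene"); s=manip.read_state(); print(s["eef_pos"],s["wrist_force"])
save("c4.png",cv2.resize(p[130:250,240:360],(600,600),interpolation=cv2.INTER_CUBIC))
# book back-top corner height in rack frame
v,u=np.mgrid[0:420,0:560]; X=pts(d,K,T,v.ravel(),u.ravel())-[615.1,135,0]; c,s_=np.cos(.075),np.sin(.075)
R=np.stack([X[:,0]*c+X[:,1]*s_,-X[:,0]*s_+X[:,1]*c,X[:,2]],1)
m=(abs(R[:,1]+75)<20)&(R[:,2]>185)&(R[:,0]<60)&(R[:,0]>-25); B=R[m]; print(len(B)); 
i=np.argsort(B[:,2])[-15:]; print(B[i].mean(0).round(1))
E
```

```text
clock: 5.95
eef_pos: [533.1, 53.7, 378.8]
eef_rot: [3.142, -0.0, -3.062]
wrist_force: [0.3, -0.6, -0.5]
finger_gap: 0.7
finger_force: 0.2
[533.33535354  53.7368309  378.92978245] [0.23288606 0.51635418 1.05500555]
141
[-12.8 -72.5 203.3]
```

```bash
python3 -m creep '{"slide":[[-0.7,-0.05,-0.2],[-0.7,-0.05,-0.25],[-0.7,-0.05,-0.3],[-0.7,-0.05,-0.35],[0,0,0]],"turn":[0,0,0,0,0],"claw":[0,0,0,0,0]}'; cat > look.py <<'E'
from h import *
import sys
p,d,K,T=grab("scene"); s=manip.read_state(); print(s["eef_pos"],s["wrist_force"])
save(sys.argv[1],cv2.resize(p[130:250,240:360],(600,600),interpolation=cv2.INTER_CUBIC))
v,u=np.mgrid[0:420,0:560]; X=pts(d,K,T,v.ravel(),u.ravel())-[615.1,135,0]; c,s_=np.cos(.075),np.sin(.075)
R=np.stack([X[:,0]*c+X[:,1]*s_,-X[:,0]*s_+X[:,1]*c,X[:,2]],1)
for lo,hi in ((-25,60),(-50,60),(-100,60)):
    B=R[(abs(R[:,1]+75)<20)&(R[:,2]>150)&(R[:,2]<215)&(R[:,0]<45)&(R[:,0]>lo)]
    if len(B)>15: i=np.argsort(B[:,2])[-15:]; print(lo,len(B),B[i].mean(0).round(1))
E
python3 look.py c5.png
```

```text
clock: 6.62
eef_pos: [504.7, 51.7, 368.6]
eef_rot: [-3.141, 0.001, -3.062]
wrist_force: [-4.5, -0.5, 10.8]
finger_gap: 0.3
finger_force: 5.5
[504.89222615  51.69567035 368.65065844] [-4.1138977  -0.54328029 10.11273894]
-25 65 [-23.2 -72.4 167. ]
-50 229 [-45.6 -76.5 205.4]
-100 444 [-46.1 -75.1 205.5]
```

View pics/c5.png

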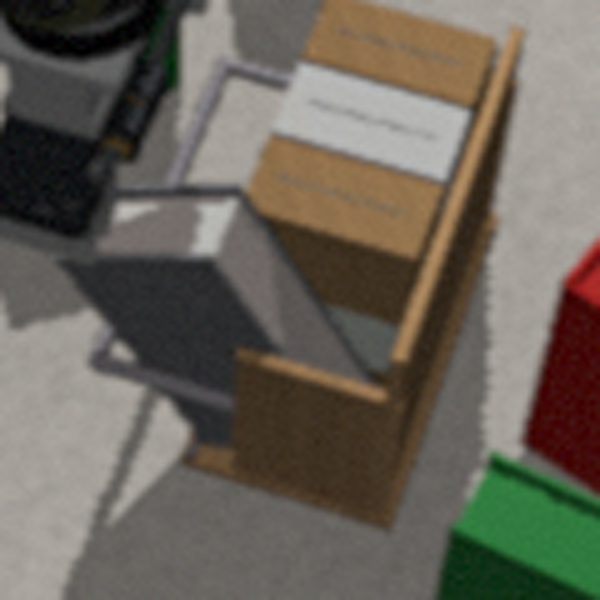

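The book is tipped about 0.5 rad, with its top face at about (180,215). I'll press on gently until it rests on the rail.

```bash
python3 -m creep '{"slide":[[-0.5,-0.04,-0.25],[-0.5,-0.04,-0.3],[-0.5,-0.04,-0.3],[-0.4,-0.04,-0.3],[0,0,0]],"turn":[0,0,0,0,0],"claw":[0,0,0,0,0]}'; python3 look.py c6.png
```

```text
clock: 7.3
eef_pos: [485.5, 50.1, 357.9]
eef_rot: [-3.141, -0.0, -3.062]
wrist_force: [-14.1, -1.2, 24.5]
finger_gap: 0.2
finger_force: 13.9
[485.63647513  50.10542367 357.95198316] [-14.01991498  -1.36254828  24.13055004]
-50 128 [-48.5 -74.8 177.1]
-100 381 [-70.2 -72.3 203.6]
```

```bash
python3 -m creep '{"slide":[[0,0,1.5],[0,0,2.5],[0,0,4],[0,0,4],[0,0,0]],"turn":[0,0,0,0,0],"claw":[0,0,0,0,0]}'; python3 look.py c7.png
```

```text
clock: 7.98
eef_pos: [486.1, 50.1, 479.1]
eef_rot: [-3.141, 0.005, -3.062]
wrist_force: [1.1, -0.0, 0.1]
finger_gap: 0.6
finger_force: 0.0
[486.13138186  50.13773691 477.02582302] [ 0.69169354 -0.4675748  -0.70512286]
-50 113 [-48.  -76.1 171.3]
-100 381 [-75.7 -70.9 203.9]
```

View pics/c7.png

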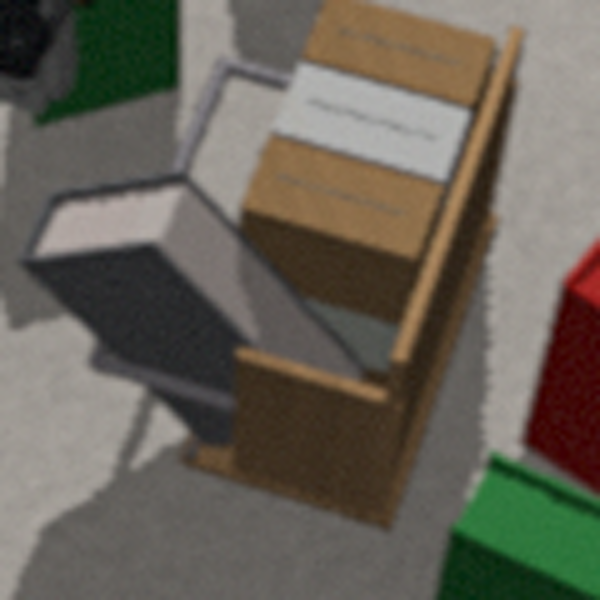

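The book leans by itself on the rail and the gripper is clear of it: its top is at about (110,220) and its spine lies on the rail at about (150,370). The cartons are still standing. Before re-gripping I measure the book's lean and sideways position.

```bash
cat > fit.py <<'E'
from h import *
np.set_printoptions(precision=2,suppress=True)
c,s_=np.cos(.075),np.sin(.075)
for n in ("scene","top"):
    p,d,K,T=grab(n)
    v,u=np.mgrid[0:420,0:560]; X=pts(d,K,T,v.ravel(),u.ravel())-[615.1,135,0]
    R=np.stack([X[:,0]*c+X[:,1]*s_,-X[:,0]*s_+X[:,1]*c,X[:,2]],1)
    B=R[(R[:,1]>-110)&(R[:,1]<-45)&(R[:,2]>100)&(R[:,2]<220)&(R[:,0]<-55)&(R[:,0]>-180)]
    print(n,len(B),"y pct",np.percentile(B[:,1],[1,5,50,95,99]))
    t=np.linspace(.5,.8,61)
    # top page plane: points mid thickness, on pages: depth between 10..90
    M=B[(abs(B[:,1]+75)<15)]
    best=[]
    for th in t:
        uu=(M[:,0]+47.5)*-np.sin(th)+(M[:,2]-12)*np.cos(th); dd=(M[:,0]+47.5)*np.cos(th)+(M[:,2]-12)*np.sin(th)
        best.append((np.sum((abs(uu-169)<1.5))+np.sum(abs(dd-95)<1.5),th))
    print(sorted(best)[-4:])
    N=B[(B[:,1]<-92)]; N=N[abs(N[:,1]-np.median(N[:,1]))<4]
    if len(N)>30:print("cover",len(N),np.median(N[:,1]),np.polyfit(N[:,0],N[:,1],1))
E
python3 fit.py
```

```text
scene 1028 y pct [-101.31 -100.58  -96.83  -54.85  -52.54]
[(np.int64(189), np.float64(0.63)), (np.int64(192), np.float64(0.64)), (np.int64(194), np.float64(0.645)), (np.int64(197), np.float64(0.635))]
cover 533 -98.983530435158 [  0.  -98.8]
top 145 y pct [-99.15 -97.91 -76.8  -54.16 -51.34]
[(np.int64(52), np.float64(0.645)), (np.int64(55), np.float64(0.66)), (np.int64(70), np.float64(0.655)), (np.int64(71), np.float64(0.65))]
```

```bash
python3 -m creep '{"slide":[[2,0.17,0],[2.5,0.17,0],[0,0,0],[0,0,-4],[0,0,-4.5],[0,0,-4],[0,0,-1.6],[0,0,-1]],"turn":[0,0,0,0,0,0,0,0],"claw":[1,1,1,1,1,1,1,1]}' 15;  python3 -m creep '{"slide":[[0,0,0]],"turn":[0],"claw":[1]}'
```

```text
clock: 9.12
eef_pos: [531.3, 53.5, 325.3]
eef_rot: [-3.142, -0.0, -3.062]
wrist_force: [-0.2, 0.1, 0.0]
finger_gap: 76.9
finger_force: 0.0
clock: 9.25
eef_pos: [531.4, 53.5, 325.7]
eef_rot: [-3.142, 0.0, -3.062]
wrist_force: [-0.3, 0.1, 1.1]
finger_gap: 86.8
finger_force: 0.0
```

```bash
python3 -m creep '{"slide":[[0,0,0],[0,0,0],[0,0,0],[0,0,0],[0,0,0]],"turn":[0,0,0,0,0],"claw":[0.4,0.4,0.4,0.4,0.4]}' 15;  python3 -m creep '{"slide":[[0,0,0.5],[0,0,1],[0,0,1.5],[0,0,0]],"turn":[0,0,0,0],"claw":[0.4,0.4,0.4,0.4]}'; python3 look.py c8.png; python3 -c "
from cell import manip;s=manip.read_state();print(s['moment'],s['wrist_force'],s['finger_force'])"
```

```text
clock: 9.88
eef_pos: [531.4, 53.6, 325.4]
eef_rot: [3.141, 0.0, -3.062]
wrist_force: [0.1, -0.2, 0.4]
finger_gap: 47.8
finger_force: 15.0
clock: 10.38
eef_pos: [531.5, 53.6, 357.0]
eef_rot: [-3.141, 0.003, -3.062]
wrist_force: [-0.6, 0.7, -4.6]
finger_gap: 47.9
finger_force: 15.0
[531.41498932  53.53388499 356.02653194] [-0.21298054  0.8793511  -3.74682507]
-25 112 [-23.2 -75.1 173. ]
-50 275 [-48.3 -75.3 203.9]
-100 323 [-55.9 -75.5 213. ]
[ 0.01387392  0.15537335 -0.00316881] [-0.21298054  0.8793511  -3.74682507] 14.994936436414719
```

```bash
python3 -m creep '{"slide":[[0,0,2],[0,0,2.5],[0,0,2.5],[0,0,2.5],[0,0,2],[-1.5,0,0.5],[-1.5,0,0],[0,0,0]],"turn":[0,0,0,0,0,0,0,0],"claw":[0.4,0.4,0.4,0.4,0.4,0.4,0.4,0.4]}'; python3 -c "
from cell import manip;s=manip.read_state();print(s['moment'],s['wrist_force'],s['finger_force'])"
python3 -m creep '{"slide":[[0,0,0],[0,0,0],[0,0,0]],"turn":[0,0,0],"claw":[0.4,0.4,0.4]}' 11; python3 -c "
from cell import manip;s=manip.read_state();print(s['moment'],s['wrist_force'],s['finger_force'])"
python3 -m creep '{"slide":[[0,0,0],[0,0,0],[0,0,0]],"turn":[0,0,0],"claw":[0.4,0.4,0.4]}' 9; python3 - <<'E'
from h import *
s=manip.read_state();print(s['moment'],s['wrist_force'],s['finger_force'])
p,d,K,T=grab("scene"); save("c9.png",cv2.resize(p[60:240,180:380],(667,600),interpolation=cv2.INTER_CUBIC))
E
```

```text
clock: 11.42
eef_pos: [500.4, 53.5, 474.8]
eef_rot: [-3.141, -0.001, -3.062]
wrist_force: [-0.8, -0.0, -3.5]
finger_gap: 47.9
finger_force: 15.0
[-0.165793    0.20991777 -0.01612423] [-0.79392535 -0.01886977 -3.53889492] 14.999729990959167
clock: 11.8
eef_pos: [501.7, 53.5, 475.0]
eef_rot: [3.142, -0.0, -3.062]
wrist_force: [0.4, -0.9, -4.0]
finger_gap: 48.2
finger_force: 11.0
[-0.16220973  0.10969909 -0.03979738] [ 0.36399171 -0.94870073 -3.98816623] 10.999737828969955
clock: 12.18
eef_pos: [501.5, 53.5, 475.3]
eef_rot: [-3.142, 0.0, -3.062]
wrist_force: [0.5, -0.4, -5.2]
finger_gap: 48.1
finger_force: 9.0
[-0.15014753  0.12333254 -0.04660247] [ 0.5404348  -0.37540915 -5.17400417] 8.999785333871841
```

View pics/c9.png

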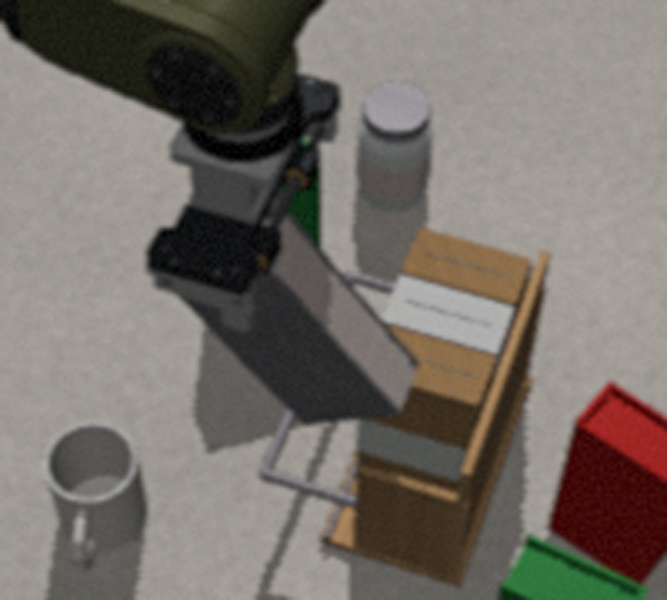

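Still leaning at 9 N: the book hangs tilted with its bottom corner at about (400,405) in the crop. I'll carry it over the easel while turning -1.43 rad, and let it swing upright there just above the ledge.

```bash
python3 -m creep '{"slide":[[0.5,-2,0],[1,-3,0],[1.3,-3.3,0],[1.4,-3.3,0],[1.4,-3.3,0],[1.4,-3.3,0],[1.4,-3.3,0],[1.4,-3,0]],"turn":[-0.08,-0.18,-0.18,-0.18,-0.18,-0.18,-0.18,-0.18],"claw":[0.4,0.4,0.4,0.4,0.4,0.4,0.4,0.4]}' 13; python3 -m creep '{"slide":[[0,0,0],[0,0,-2],[0,0,-2],[0,0,-2],[0,0,0],[0,0,0]],"turn":[-0.094,0,0,0,0,0],"claw":[0.4,0.4,0.4,0.4,0.4,0.4]}'; python3 -c "
from cell import manip;s=manip.read_state();print(s['moment'],s['wrist_force'],s['finger_force'],s['joints'])"
```

```text
clock: 13.22
eef_pos: [599.8, -192.7, 475.2]
eef_rot: [3.141, -0.0, 1.875]
wrist_force: [0.5, -0.3, -3.7]
finger_gap: 47.8
finger_force: 13.0
clock: 13.98
eef_pos: [599.5, -191.5, 416.3]
eef_rot: [3.141, 0.001, 1.787]
wrist_force: [0.2, 1.2, -4.0]
finger_gap: 47.5
finger_force: 13.0
[ 0.12215256  0.04558217 -0.03945459] [ 0.19252914  1.1774048  -4.03931529] 12.999528050422668 [-3.67353554e-01  4.71929232e-01  1.25791009e+00  8.48175987e-05
  1.41061089e+00 -5.83408941e-01]
```

```bash
R='from cell import manip
s=manip.read_state();print(s["moment"].round(3),s["wrist_force"].round(1),s["finger_force"],s["eef_pos"])'
python3 -m creep '{"slide":[[0,0,-1.7],[0,0,-1.5],[0,0,0]],"turn":[0,0,0],"claw":[0.4,0.4,0.4]}' 9; python3 -c "$R"; python3 -m creep '{"slide":[[0,0,0],[0,0,0],[0,0,0]],"turn":[0,0,0],"claw":[0.4,0.4,0.4]}' 7; python3 -c "$R";  python3 -m creep '{"slide":[[0,0,0],[0,0,0],[0,0,0]],"turn":[0,0,0],"claw":[0.4,0.4,0.4]}' 6; python3 -c "$R"
```

```text
clock: 14.35
eef_pos: [599.4, -191.4, 381.4]
eef_rot: [-3.139, -0.002, 1.787]
wrist_force: [-0.8, -0.2, -4.2]
finger_gap: 47.8
finger_force: 9.0
[ 0.104  0.051 -0.033] [-0.8 -0.2 -4.2] 8.99978443980217 [ 599.35098385 -191.44317854  381.41945259]
clock: 14.72
eef_pos: [599.4, -191.5, 383.7]
eef_rot: [3.141, 0.0, 1.787]
wrist_force: [-0.2, 0.5, -3.8]
finger_gap: 48.1
finger_force: 7.0
[ 0.088  0.094 -0.003] [-0.2  0.5 -3.8] 6.9997939467430115 [ 599.43440088 -191.4533862   383.74671464]
clock: 15.1
eef_pos: [599.4, -191.5, 383.4]
eef_rot: [3.142, -0.0, 1.787]
wrist_force: [-0.0, 0.1, -4.0]
finger_gap: 48.0
finger_force: 6.0
[ 0.075  0.08  -0.047] [-0.   0.1 -4. ] 5.999808311462402 [ 599.42192343 -191.45643927  383.37152641]
```

```bash
cat > tilt.py <<'E'
from h import *
np.set_printoptions(precision=1,suppress=True)
s=manip.read_state();print(s["moment"].round(3),s["wrist_force"].round(1),s["finger_force"],s["eef_pos"])
p,d,K,T=grab("scene"); np.savez("last.npz",p=p,d=d)
v,u=np.mgrid[0:420,0:560]; X=pts(d,K,T,v.ravel(),u.ravel())-[621.5,-186.6,0]; c,q=np.cos(.215),np.sin(.215)
R=np.stack([X[:,0]*c+X[:,1]*q,-X[:,0]*q+X[:,1]*c,X[:,2]],1)
B=R[(abs(R[:,1])<140)&(R[:,2]>60)&(R[:,2]<260)&(abs(R[:,0]-2)<5)]
print(len(B),"back cover x",np.median(B[:,0]) if len(B) else None)
if len(B)>30:
    print("rect y,z",cv2.minAreaRect(B[:,1:].astype(np.float32)))
    i=B[:,2].argmin(); print("lowest",B[i], "ymin",B[B[:,1].argmin()],"ymax",B[B[:,1].argmax()])
E
python3 tilt.py;  python3 -m creep '{"slide":[[0,0,0],[0,0,0],[0,0,0]],"turn":[0,0,0],"claw":[0.4,0.4,0.4]}' 5; python3 tilt.py
```

```text
[ 0.1  0.1 -0. ] [-0.   0.1 -4. ] 5.999808311462402 [ 599.4 -191.5  383.4]
375 back cover x 0.7132435663699841
rect y,z ((-34.44457244873047, 164.57977294921875), (161.92369079589844, 101.22319030761719), 51.506675720214844)
lowest [  0.7 -46.4  72.4] ymin [  -0.8 -119.4  128.8] ymax [  0.6   5.3 141.1]
clock: 15.52
eef_pos: [599.4, -191.5, 383.3]
eef_rot: [3.142, 0.0, 1.787]
wrist_force: [0.2, -0.6, -4.0]
finger_gap: 48.0
finger_force: 5.0
[0. 0. 0.] [ 0.2 -0.6 -4. ] 4.999963715672493 [ 599.4 -191.5  383.3]
371 back cover x 0.7037702434208466
rect y,z ((-32.176151275634766, 165.6192626953125), (165.1000213623047, 98.53829193115234), 57.02518081665039)
lowest [  0.5 -35.4  70.1] ymin [  -2.1 -115.6  122.4] ymax [  0.9   4.4 143.7]
```

It is starting to swing at 5 N (lean about 0.58), without slipping. I'll ease the grip further in small steps.

```bash
python3 -m creep '{"slide":[[0,0,0],[0,0,0],[0,0,0],[0,0,0],[0,0,0]],"turn":[0,0,0,0,0],"claw":[0.4,0.4,0.4,0.4,0.4]}' 5; python3 tilt.py; python3 -m creep '{"slide":[[0,0,0],[0,0,0],[0,0,0]],"turn":[0,0,0],"claw":[0.4,0.4,0.4]}' 4.5; python3 tilt.py
```

```text
clock: 16.2
eef_pos: [599.4, -191.5, 383.4]
eef_rot: [-3.142, 0.0, 1.787]
wrist_force: [1.0, 0.4, -4.0]
finger_gap: 48.0
finger_force: 5.0
[ 0.   0.1 -0. ] [ 1.   0.4 -4. ] 4.99998115003109 [ 599.4 -191.5  383.4]
368 back cover x 0.709961700143869
rect y,z ((-30.64638900756836, 164.4050750732422), (165.98126220703125, 98.75694274902344), 56.58372116088867)
lowest [  0.7 -36.   72. ] ymin [  -1.8 -116.   124.3] ymax [  1.    4.3 143.8]
clock: 16.62
eef_pos: [599.4, -191.4, 383.3]
eef_rot: [-3.142, -0.0, 1.787]
wrist_force: [0.1, 0.5, -4.0]
finger_gap: 48.0
finger_force: 4.5
[ 0.   0.1 -0. ] [ 0.1  0.5 -4. ] 4.499949887394905 [ 599.4 -191.4  383.3]
350 back cover x 0.706618542339732
rect y,z ((-23.161972045898438, 162.45843505859375), (170.6634063720703, 98.42790222167969), 61.365264892578125)
lowest [  0.9 -26.6  67.1] ymin [  -0.2 -105.8  113.9] ymax [  0.9   4.5 143.2]
```

```bash
python3 -m creep '{"slide":[[0,0,0],[0,0,0],[0,0,0]],"turn":[0,0,0],"claw":[0.4,0.4,0.4]}' 4; python3 tilt.py; python3 -m creep '{"slide":[[0,0,0],[0,0,0],[0,0,0]],"turn":[0,0,0],"claw":[0.4,0.4,0.4]}' 3.6; python3 tilt.py
```

```text
clock: 17.05
eef_pos: [599.4, -191.5, 383.4]
eef_rot: [-3.142, 0.0, 1.787]
wrist_force: [-0.2, 0.2, -4.1]
finger_gap: 47.7
finger_force: 4.0
[ 0.1 -0.   0. ] [-0.2  0.2 -4.1] 3.9999503642320633 [ 599.4 -191.5  383.4]
351 back cover x 0.6535717980774312
rect y,z ((-25.313467025756836, 160.79002380371094), (169.1243896484375, 96.0566635131836), 60.71509552001953)
lowest [  0.5 -25.6  64. ] ymin [  -2.6 -105.8  112.3] ymax [  0.5   5.8 139.8]
clock: 17.48
eef_pos: [599.4, -191.5, 383.3]
eef_rot: [-3.142, -0.0, 1.787]
wrist_force: [0.2, 1.0, -4.1]
finger_gap: 48.2
finger_force: 3.6
[ 0.  0. -0.] [ 0.2  1.  -4.1] 3.599902354180813 [ 599.4 -191.5  383.3]
315 back cover x 0.7033219143957883
rect y,z ((-13.359172821044922, 155.98512268066406), (177.7508087158203, 94.37565612792969), 72.06674194335938)
lowest [ 0.7  6.3 63.4] ymin [ -2.1 -82.7  90.9] ymax [  0.5  14.5 124.4]
```

```bash
python3 -m creep '{"slide":[[0,0,0],[0,0,0],[0,0,0],[0,0,0]],"turn":[0,0,0,0],"claw":[0.4,0.4,0.4,0.4]}' 3.4; python3 tilt.py; python3 -m creep '{"slide":[[0,0,0],[0,0,0],[0,0,0]],"turn":[0,0,0],"claw":[0.4,0.4,0.4]}' 3.2; python3 tilt.py
```

```text
clock: 18.02
eef_pos: [599.4, -191.5, 383.3]
eef_rot: [-3.142, -0.0, 1.787]
wrist_force: [-0.6, -0.6, -4.0]
finger_gap: 47.6
finger_force: 3.4
[0.  0.1 0. ] [-0.6 -0.6 -4. ] 3.3999022096395493 [ 599.4 -191.5  383.3]
314 back cover x 0.6865032288842694
rect y,z ((-11.239455223083496, 155.71511840820312), (176.4931182861328, 97.41600799560547), 71.01404571533203)
lowest [ 0.4  7.3 60.4] ymin [ -1.9 -82.5  98.4] ymax [  0.6  22.5 104.2]
clock: 18.45
eef_pos: [599.4, -191.5, 383.3]
eef_rot: [-3.142, -0.0, 1.787]
wrist_force: [1.0, 0.1, -4.1]
finger_gap: 47.9
finger_force: 3.2
[-0.  0.  0.] [ 1.   0.1 -4.1] 3.1999828666448593 [ 599.4 -191.5  383.3]
316 back cover x 0.6983671893376786
rect y,z ((-10.81083869934082, 155.4200439453125), (176.3883056640625, 97.29169464111328), 71.05792236328125)
lowest [ 0.5  7.  61.5] ymin [ -2.  -83.1  92.3] ymax [  0.5  22.8 103.5]
```

Lean is now about 0.33 with no slip: the lowest corner is at z 61, where the geometry puts it. I'll shift left, touch the lower corner to the ledge, then bring the tool back so the book straightens over that corner.

```bash
python3 -m creep '{"slide":[[-0.1,0.5,0],[-0.2,1,0],[-0.3,1.3,0],[-0.3,1.4,0],[0,0,-0.5],[0,0,-0.3],[0,0,0]],"turn":[0,0,0,0,0,0,0],"claw":[0.4,0.4,0.4,0.4,0.4,0.4,0.4]}' 3.4; python3 tilt.py; python3 -m creep '{"slide":[[0,0,-0.1],[0,0,-0.1],[0,0,0]],"turn":[0,0,0],"claw":[0.4,0.4,0.4]}'; python3 tilt.py
```

```text
clock: 19.38
eef_pos: [590.5, -149.9, 375.8]
eef_rot: [3.141, 0.001, 1.786]
wrist_force: [1.1, -0.2, 3.5]
finger_gap: 48.0
finger_force: 3.4
[-0.2 -0.  -0. ] [ 1.1 -0.2  3.5] 3.400435745716095 [ 590.5 -149.9  375.8]
282 back cover x 1.0940173128935795
rect y,z ((33.40374755859375, 152.4158935546875), (175.92135620117188, 94.36756896972656), 77.2664794921875)
lowest [ 1.  61.4 62.4] ymin [ -0.2 -30.9  79.1] ymax [  1.   64.5 100.8]
clock: 19.8
eef_pos: [590.5, -149.7, 373.7]
eef_rot: [3.141, 0.001, 1.786]
wrist_force: [0.8, -0.7, 4.1]
finger_gap: 48.0
finger_force: 3.4
[-0.2 -0.1  0. ] [ 0.8 -0.7  4.1] 3.399898298084736 [ 590.5 -149.7  373.7]
288 back cover x 1.0334319906170313
rect y,z ((32.13249206542969, 151.94879150390625), (177.98814392089844, 92.88980102539062), 78.49406433105469)
lowest [ 1.4 48.2 60.8] ymin [ -0.5 -29.4  81.9] ymax [ 0.5 66.7 95.4]
```

```bash
python3 -m creep '{"slide":[[0.1,-0.5,-0.05],[0.1,-0.5,-0.05],[0.12,-0.6,-0.1],[0.12,-0.5,-0.1],[0.12,-0.5,-0.1],[0,0,0]],"turn":[0,0,0,0,0,0],"claw":[0.4,0.4,0.4,0.4,0.4,0.4]}'; python3 tilt.py
```

```text
clock: 20.6
eef_pos: [596.0, -175.9, 368.9]
eef_rot: [-3.141, -0.0, 1.786]
wrist_force: [0.2, -0.3, -2.4]
finger_gap: 48.2
finger_force: 3.4
[-0.2 -0.2 -0. ] [ 0.2 -0.3 -2.4] 3.392617553472519 [ 596.  -175.9  368.9]
244 back cover x 0.4455956832636016
rect y,z ((12.630516052246094, 146.87957763671875), (174.01023864746094, 87.3320541381836), 87.7481689453125)
lowest [ 0.4  7.5 60. ] ymin [ -2.3 -34.   71.8] ymax [ 0.3 53.  62.2]
```

```bash
sed -i 's/R\[:,2\]>60)/R[:,2]>45)/' tilt.py; python3 -m creep '{"slide":[[0,0,-0.2],[0,0,-0.2],[0,0,0]],"turn":[0,0,0],"claw":[0.4,0.4,0.4]}'; python3 tilt.py; python3 - <<'E'
from h import *
p=np.load("last.npz")["p"]; save("c10.png",cv2.resize(p[180:340,170:350],(675,600),interpolation=cv2.INTER_CUBIC))
E
```

```text
clock: 21.02
eef_pos: [596.0, -175.5, 365.6]
eef_rot: [3.141, 0.001, 1.787]
wrist_force: [0.9, -2.3, 4.0]
finger_gap: 48.2
finger_force: 3.4
[-0.4 -0.3 -0. ] [ 0.9 -2.3  4. ] 3.4002257511019707 [ 596.  -175.5  365.6]
272 back cover x 1.0318813837890888
rect y,z ((-0.48818206787109375, 139.26205444335938), (188.28433227539062, 104.6143569946289), 89.95602416992188)
lowest [ 4.8 -2.3 45.1] ymin [  6.4 -52.9  48.5] ymax [ 5.6 51.7 47.5]
```

View pics/c10.png

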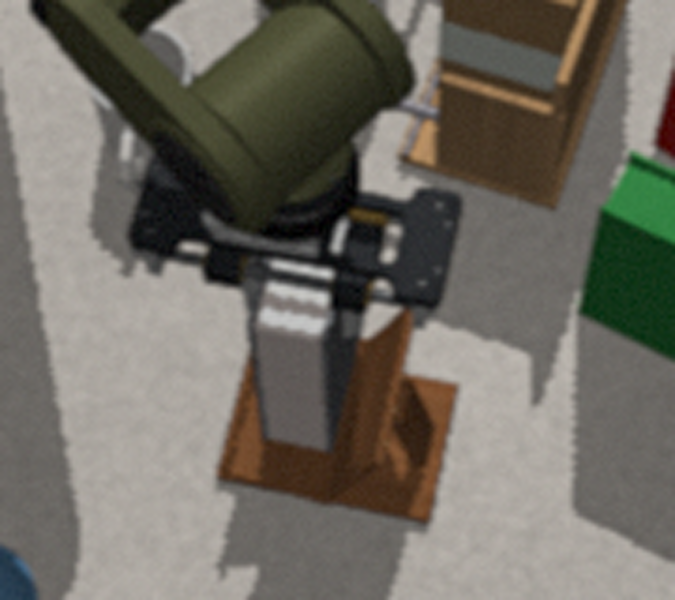

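The book stands nearly upright on the ledge, pages to the right and spine to the left, with a gap to the back at about (345,420). Next I measure how far off centre it is.

```bash
cat > cen.py <<'E'
from h import *
np.set_printoptions(precision=2,suppress=True)
for n in ("scene","top"):
    p,d,K,T=grab(n)
    v,u=np.mgrid[0:420,0:560]; X=pts(d,K,T,v.ravel(),u.ravel())-[621.5,-186.6,35]; c,q=np.cos(.215),np.sin(.215)
    R=np.stack([X[:,0]*c+X[:,1]*q,-X[:,0]*q+X[:,1]*c,X[:,2]],1)
    B=R[(abs(R[:,0])<80)&(R[:,1]<-20)&(R[:,1]>-75)&(R[:,2]>45)&(R[:,2]<150)]
    F=B[(B[:,0]>-38)&(B[:,0]<-4)&(B[:,2]<115)]
    if len(F)>20:
        ym=np.median(F[:,1]); F=F[abs(F[:,1]-ym)<5]; A=np.c_[F[:,0],F[:,2],np.ones(len(F))]; k=np.linalg.lstsq(A,F[:,1],rcond=None)[0]
        print(n,len(F),"page side y",ym,"slopes dy/dx,dy/dz",k, "centre y", ym+46.5)
    G=R[(abs(R[:,1])<42)&(R[:,2]>102)&(R[:,2]<180)&(R[:,0]>-20)&(R[:,0]<75)]
    if len(G)>20:
        q_=np.percentile(G[:,0],[5,50,95]); A=np.c_[G[:,2],G[:,1],np.ones(len(G))]; print("  behind",len(G),q_)
E
python3 cen.py
```

```text
scene 160 page side y -27.790692650308713 slopes dy/dx,dy/dz [  0.     0.06 -32.55] centre y 18.709307349691287
  behind 217 [-18.39  -1.09  10.76]
```

```bash
python3 -m creep '{"slide":[[0,0,0],[0,0,0.5],[0.1,-0.5,0.2],[0.1,-0.5,0],[0.1,-0.4,0],[0,0,-0.2],[0,0,-0.3],[0,0,0]],"turn":[0,0,0,0,0,0,0,0],"claw":[0.4,0.4,0.4,0.4,0.4,0.4,0.4,0.4]}' 8; python3 cen.py;  python3 -m creep '{"slide":[[0,0,0],[0,0,0]],"turn":[0,0],"claw":[0.4,0.4]}' 3; python3 cen.py
```

```text
clock: 22.18
eef_pos: [599.0, -189.3, 366.9]
eef_rot: [-3.141, -0.0, 1.787]
wrist_force: [0.6, 0.3, -5.3]
finger_gap: 47.9
finger_force: 8.0
scene 156 page side y -41.95386370602188 slopes dy/dx,dy/dz [  0.01   0.06 -46.23] centre y 4.5461362939781225
  behind 207 [-18.26  -1.54   9.38]
clock: 22.52
eef_pos: [599.0, -189.4, 367.4]
eef_rot: [3.141, 0.0, 1.787]
wrist_force: [-0.1, 0.1, -3.8]
finger_gap: 48.0
finger_force: 3.0
scene 155 page side y -42.15254370149361 slopes dy/dx,dy/dz [  0.     0.06 -47.15] centre y 4.347456298506387
  behind 206 [-18.34  -0.94   9.66]
```

```bash
python3 -m creep '{"slide":[[0,0,-0.15],[0,0,-0.15],[0,0,-0.1],[0,0,0]],"turn":[0,0,0,0],"claw":[0.4,0.4,0.4,0.4]}' 3; python3 cen.py; python3 tilt.py
```

```text
clock: 23.12
eef_pos: [599.1, -189.5, 363.8]
eef_rot: [3.141, 0.001, 1.787]
wrist_force: [1.1, -2.0, 3.4]
finger_gap: 48.3
finger_force: 3.0
scene 153 page side y -42.630811275017855 slopes dy/dx,dy/dz [  0.01   0.05 -46.42] centre y 3.869188724982145
  behind 205 [-18.75  -0.31   9.99]
[-0.3 -0.  -0. ] [ 1.5 -2.6  3.9] 2.9991568252444267 [ 599.1 -189.5  363.7]
262 back cover x 0.9400179788169285
rect y,z ((-30.02423095703125, 127.1881332397461), (97.35707092285156, 201.36752319335938), 20.495983123779297)
lowest [  4.6 -23.5  45. ] ymin [  6.7 -53.8  51.9] ymax [ 5.8 50.8 49.9]
```

The book is centred to within a few mm and resting on the ledge. I'll open step by step while moving towards the easel back, so the rear finger lets the book down gently.

```bash
python3 -m creep '{"slide":[[0,0,0],[0.1,0.02,0],[0.2,0.04,0],[0.2,0.04,0],[0.2,0.04,0],[0.2,0.04,0],[0.2,0.04,0],[0,0,0]],"turn":[0,0,0,0,0,0,0,0],"claw":[0.52,0.54,0.58,0.62,0.66,0.7,0.74,0.74]}' 3; python3 -m creep '{"slide":[[0.2,0.04,0],[0.2,0.04,0],[0.2,0.04,0],[0.2,0.04,0],[0.2,0.04,0],[0.2,0.04,0],[0.2,0.04,0],[0,0,0]],"turn":[0,0,0,0,0,0,0,0],"claw":[0.78,0.82,0.86,0.9,0.94,0.98,1,1]}'; python3 cen.py; python3 tilt.py
```

```text
clock: 24.28
eef_pos: [610.1, -187.2, 363.3]
eef_rot: [3.142, 0.0, 1.787]
wrist_force: [0.4, 0.1, -0.5]
finger_gap: 69.9
finger_force: 0.4
clock: 25.28
eef_pos: [624.1, -184.4, 363.3]
eef_rot: [3.142, 0.0, 1.787]
wrist_force: [1.2, 0.4, -0.4]
finger_gap: 93.8
finger_force: 0.6
scene 100 page side y -45.2983274102844 slopes dy/dx,dy/dz [ -0.01  -0.   -45.47] centre y 1.2016725897155993
  behind 620 [-15.44  23.85  48.92]
  behind 52 [-7.08 35.94 47.73]
[-0.1 -0.1 -0. ] [ 0.3 -0.4 -0.3] 0.5548748164437711 [ 624.  -184.4  363.4]
173 back cover x 2.565504928892688
rect y,z ((-18.879261016845703, 133.64723205566406), (177.9887237548828, 64.18356323242188), 88.0458984375)
lowest [ -2.9 -46.2  45.5] ymin [  6.7 -53.8  51.7] ymax [ -2.3  15.5 200.3]
```

```bash
python3 -m creep '{"slide":[[0.2,0.04,0],[0.3,0.06,0],[0.3,0.06,0],[0.3,0.06,0],[0.3,0.06,0],[0.3,0.06,0],[0.2,0.04,0],[0,0,0]],"turn":[0,0,0,0,0,0,0,0],"claw":[1,1,1,1,1,1,1,1]}'; python3 - <<'E'
exec(open("cen.py").read())
p,d,K,T=grab("scene")
v,u=np.mgrid[0:420,0:560]; X=pts(d,K,T,v.ravel(),u.ravel())-[621.5,-186.6,35]
R=np.stack([X[:,0]*c+X[:,1]*q,-X[:,0]*q+X[:,1]*c,X[:,2]],1)
G=R[(R[:,1]<-25)&(R[:,1]>-42)&(R[:,2]>100)&(R[:,2]<165)&(R[:,0]>0)&(R[:,0]<75)]
th=.35; n=G[:,0]*np.cos(th)-G[:,2]*np.sin(th); print("back cover dist from back plane",len(G),np.percentile(n,[5,50,95]))
for t in np.arange(.1,.45,.025):
    n=G[:,0]*np.cos(t)-G[:,2]*np.sin(t); h=np.histogram(n,np.arange(-40,40,3)); print(round(t,3),h[0].max(),h[1][h[0].argmax()],end="; ")
E
```

```text
clock: 26.42
eef_pos: [643.1, -180.6, 363.2]
eef_rot: [-3.141, -0.0, 1.787]
wrist_force: [-0.6, -0.8, -0.3]
finger_gap: 93.8
finger_force: 0.0
scene 91 page side y -43.612010786323694 slopes dy/dx,dy/dz [ -0.05   0.02 -47.59] centre y 2.887989213676306
  behind 717 [-9.64 33.34 61.18]
  behind 37 [11.41 50.22 60.42]
back cover dist from back plane 81 [-46.51 -11.72   0.07]
0.1 11 -10; 0.125 11 -16; 0.15 12 -16; 0.175 13 26; 0.2 15 -25; 0.225 14 -28; 0.25 17 -34; 0.275 24 -37; 0.3 26 -40; 0.325 13 2; 0.35 11 -4; 0.375 14 -7; 0.4 11 -10; 0.425 15 -16;
```

Finger force is zero, so the book should be leaning on the back. I lift straight up and out, then check from both cameras.

```bash
python3 -m creep '{"slide":[[0,0,1],[0,0,2],[0,0,3.5],[0,0,4],[0,0,3],[-3,0,0],[-4,2,0],[-4,3,0]],"turn":[0,0,0,0,0,0,0,0],"claw":[1,1,1,1,1,1,1,1]}';  python3 -m creep '{"slide":[[-4,4,0],[-4,4,0],[-4,4,0],[-4,4,0],[0,0,0]],"turn":[0,0,0,0,0],"claw":[1,1,1,1,1]}'; cat > fin.py <<'E'
from h import *
np.set_printoptions(precision=2,suppress=True)
c,q=np.cos(.215),np.sin(.215); ims=[]
for n in ("scene","top"):
    p,d,K,T=grab(n); np.savez("f_"+n,p=p,d=d)
    v,u=np.mgrid[0:420,0:560]; X=pts(d,K,T,v.ravel(),u.ravel())-[621.5,-186.6,35]
    R=np.stack([X[:,0]*c+X[:,1]*q,-X[:,0]*q+X[:,1]*c,X[:,2]],1)
    R=R[(abs(R[:,0])<130)&(abs(R[:,1])<75)&(R[:,2]>60)&(R[:,2]<220)]
    t=.35; n_=R[:,0]*np.cos(t)-R[:,2]*np.sin(t); h=R[:,0]*np.sin(t)+R[:,2]*np.cos(t)
    # n_: distance from back plane (front neg.), h: along slope from crease
    M=(h>110)&(h<165)&(abs(R[:,1])<40); 
    top=(h>160)&(n_<-5)&(n_>-43)&(abs(R[:,1])<38)
    print(n,"top h",top.sum(),np.median(h[top]) if top.any() else 0)
    if top.sum()>20: print("  top slope h vs n,y",np.linalg.lstsq(np.c_[n_[top],R[top,1],np.ones(top.sum())],h[top],rcond=None)[0])
    B=(h>110)&(h<165)&(n_>-6)&(n_<8)&(abs(R[:,1])<42)
    if B.sum()>20: print("  back cover n",B.sum(),np.median(n_[B]),np.linalg.lstsq(np.c_[h[B]-87,R[B,1],np.ones(B.sum())],n_[B],rcond=None)[0])
    F=(h>60)&(h<165)&(n_<-40)&(n_>-56)&(abs(R[:,1])<42)
    if F.sum()>20: print("  front cover n",F.sum(),np.median(n_[F]),np.linalg.lstsq(np.c_[h[F]-87,R[F,1],np.ones(F.sum())],n_[F],rcond=None)[0])
    Y=R[(h>130)&(h<178)&(n_>-52)&(n_<4),1]; print("  y ext",np.percentile(Y,[1,4,96,99]), "centre",np.percentile(Y,[2,98]).mean())
    a=p[180:340,180:340] if n=="scene" else p[150:250,280:380]; ims.append(cv2.resize(a,(400,400),interpolation=cv2.INTER_CUBIC))
save("fin.png",np.hstack(ims))
print(manip.read_state()["clock"])
E
python3 fin.py
```

```text
clock: 27.58
eef_pos: [531.5, -130.4, 498.9]
eef_rot: [3.141, 0.0, 1.786]
wrist_force: [1.5, 0.5, 1.0]
finger_gap: 94.0
finger_force: 0.0
clock: 28.2
eef_pos: [370.9, 30.8, 499.8]
eef_rot: [3.138, 0.001, 1.79]
wrist_force: [-0.1, 0.1, -0.1]
finger_gap: 94.0
finger_force: 0.0
scene top h 498 170.4242329577691
  top slope h vs n,y [ -0.08   0.   168.86]
  front cover n 404 -47.002889913097775 [  0.03  -0.01 -47.82]
  y ext [-47.11 -45.97  42.73  46.27] centre -0.6718607507711702
top top h 282 170.35267128547264
  top slope h vs n,y [ -0.07   0.   168.77]
  front cover n 435 -46.99162646184494 [  0.03  -0.01 -47.83]
  y ext [-45.18 -41.73  47.5   47.92] centre 1.8004421947324225
28.3
```

View pics/fin.png

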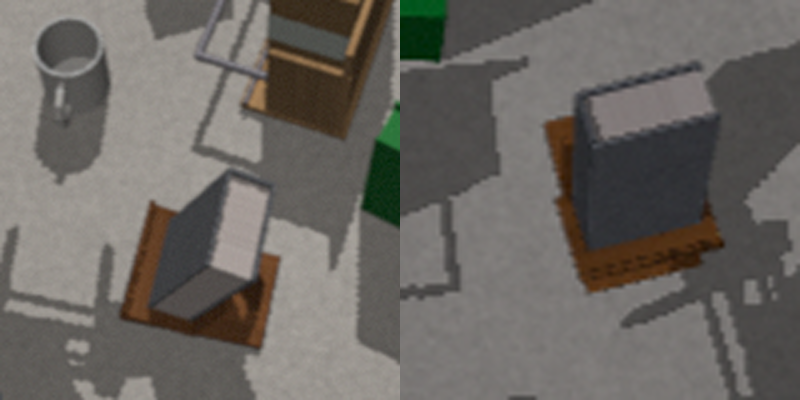

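The final picture shows the book seated on the ledge, upright, with its cover flat on the back: (215,250) in the left half and (650,150) in the right. It is centred within about 1 mm and square within about 0.01 rad. The gripper is clear of it.

```bash
python3 -c "
from cell import manip;print(manip.sign_off())"
```

```text
the job is handed in; nothing more can be done
None
```

The cookbook is on the easel, right way up, with its bottom on the ledge and one cover flat against the back; it measures about 1 mm off centre, the job was handed in at 28 s, and I don't have the verdict.

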